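# Slide a carrier plate under the spring clip of a test nest

### The job

Load the black carrier plate into the metal test nest: press the nest's spring clip down by its long bar with one fingertip and, while holding it down, push the plate along its channel under the clip's raised foot with the other fingertip until it is fully home against the end stop. Then let the clip go so that its foot clamps the plate, and leave. Never pick the plate up or tip it, and leave the parts lying around where they are.

Things in the scene. Friction and masses are not known exactly. Their poses are not given: they have to be found in the camera images.
- nest: fixed grey metal block spanning x -105..65, y -42.5..87.5 mm; its deck (top) is at z 30. Origin: at table height under the centreline of its channel; x = the way the plate is pushed, y = towards the clip's bar, z up. The channel's floor is the deck, between rails 6 mm tall and wide with inner faces at y -23.5 and 23.5. Two posts at x -94 and 32, y 36, 18 mm above the deck, carry the clip.
- end_stop (a point): point on the deck at the foot of the end stop's face, mid-channel (nest x 32, y 0 mm); the stop is a dark bar across the channel, 12 mm tall. Home, the plate's front edge touches it.
- clip (a joint): the steel spring clip, a see-saw on a shaft parallel to the nest's x at nest y 36 mm, 12 mm above the deck, with a press bar on one side and a foot on the other. Radians: 0 = at rest, grows as the bar goes down (the foot rises), stopped at 0.30; about 0.115 with the foot on the plate. A spring returns it: 4 N on the bar starts it, 8 N holds it at the stop.
- clip_bar (a point): centre of the top face of the clip's press bar, a flat steel strip 110 x 14 x 4 mm lying along the nest's x (nest x -90..20, y 56..70 mm), level at rest. On its centreline (y 63) the top is 14 mm above the deck at rest, 8.6 mm at joint 0.20, 7.5 mm at 0.24, 6 mm at 0.30. A fingertip may press it anywhere and slide along it while pressing.
- clip_foot (a point): lowest point of the clip's foot, a round steel rod of 8 mm diameter at nest x 8..20, y 6 mm, over the channel. Its underside is 1.5 mm above the deck at joint 0 (its blunt end blocks the plate), 5 mm at 0.115, 7.5 mm at 0.20, 10.5 mm at 0.30.
- carrier: loose black plastic carrier plate, 50 mm long (x), 44 wide (y), 5 thick, about 60 g. Along its rear (-x) edge stands a wall to push on, 6 mm thick, 40 wide, up to 18 mm above the underside, outer face at x -25. Origin: centre of the underside; x as the nest's. It starts in the channel, 7 to 25 mm short of the clip's foot; home, its origin is at nest x 7 mm.
- connector0: black moulded connector, 36 x 16 x 17 mm with metal fins on top, loose, a bystander; origin at the centre of its underside
- connector1: black moulded connector, 36 x 16 x 17 mm with metal fins on top, loose, a bystander; origin at the centre of its underside
- connector2: black moulded connector, 36 x 16 x 17 mm with metal fins on top, loose, a bystander; origin at the centre of its underside
- screwdriver: screwdriver, 160 mm long, lying on the table, a bystander; origin at the middle of its underside, handle to its -x
- jar: amber jar with white cap, 48 mm diameter, 55 mm tall, a bystander; origin at the centre of its underside
- cup: white open cup, 60 mm wide, 50 mm tall, a bystander; origin at the centre of its underside
Mind the look-alikes: they are no part of the job. What is meant by the carrier is not green, and is the larger of those in its own colour.

How it is judged:
By the outcome, as a careful person would: the job done as asked, in the order asked, and still so for the second after the job is handed in, with the robot touching nothing.
It also fails if it takes over 32 s, if anything falls off the work surface, if the arm or the gripper's body presses on something with over 40 N, if the wrist force passes 120 N, or if a joint passes its speed limit or range.

### The arm

A 6-joint arm with a two-finger parallel gripper is mounted at the origin on the work surface. World frame = base frame: x ahead of the robot, y to its left, z up, the work surface at z = 0. Lengths are in m, angles in rad, forces in N, time in s.
With the tool pointing down it reaches from about 0.375 to 0.925 m from the base axis. Payload 5.7 kg.
Tool frame: the origin (TCP) lies midway between the tips of the shut fingers; the grasp point (between the pads) lies 19 mm behind it; z points along the fingers, y is the line along which they close (so a half turn about z gives the same grasp; the last joint's range is limited). The gripper opens to 88 mm and grips with 3 to 60 N. Pads are 20 mm wide; open, the fingers measure 115 mm over their backs; the gripper's body (75 mm by 178 mm) begins 61 mm behind the grasp point.
Start: joints at [-1.415, 0.359, 1.51, -0, 1.272, -0.115], TCP at [0.16, -0.578, 0.223] pointing down, gripper open.
Joint ranges: [-2.97, 2.97], [-1.01, 2.36], [0.21, 2.38], [-0.96, 4.11], [0.2, 2.71], [-2.98, 2.98]. Speed limits (rad/s): [2.39, 2.39, 3.14, 3.14, 3.14, 3.14].

### API

Orientations are given as a unit quaternion [x, y, z, w].
In Python, from bench import move_ptp, servo_line, goto_joints, move_gripper, sleep, inverse_kinematics, capture, PlanningError, close_job, spot_in, silhouettes, current_clock, current_joint_pos, current_qvel, current_joint_torque, current_position, current_orientation, current_force, current_torque, current_finger_gap, current_grip_force gives the robot as it stands. Calls block until the motion is done:
- move_ptp(position, orientation): joint-space move of the TCP to a pose.
- servo_line(position, orientation=None, rate=0.15, contact_N=None): straight line of the TCP; orientation=None keeps the orientation; rate is the mean speed in m/s. With contact_N (N) it stops when the force on the tool has changed by that much, and returns True; else False.
- goto_joints(angles): joint-space move.
- move_gripper(opening): finger opening in m; the grip force is fixed at half the most; returns when the fingers have stopped.
- sleep(seconds).
- inverse_kinematics(position, orientation): joint angles nearest the present ones, or None.
- capture(name): name is "side" or "top"; returns a dict with "image" (420x560x3 uint8, blue, green, red), "range_z" (420x560 float32, m along the optical axis (not along the pixel's ray), 0 where there is no reading), "intrinsics" (3x3 intrinsics, pixels), "k1" (the pictures are not rectified: a ray, as slopes to the right and down, at radius r is drawn at 1 + k1 r^2 times it, then the intrinsics apply), "R" (3x3) and "t" (3): a world point X has camera coordinates R X + t. Camera axes: x right, y down, z forward; pixel columns grow to the right and rows downward; lengths in m; the calibration is good to about 2 mm. A picture is of the moment at which its call begins.
A pose or a line that the arm cannot do raises PlanningError and nothing moves.
- close_job(): hands the job in; it is judged then, once.
Trained networks look in the newest picture that a camera, given by its name, has taken for a name from the list of things; names that differ only in an ending like _2 or _b are one class to them, and where a whole thing is asked for, a point or a joint stands for the part that bears it (a point fixed in the world has none). Each returns a list of dicts, best first, with "conf" (0 to 1); they miss things now and then, are a little off and sometimes report something else, mostly with a low value. They report only what shows in the picture. A call takes as long as a camera call. They do not tell look-alikes from the thing itself.
- spot_in(camera, query): "xy" ([column, row] in pixels, amid what is visible of it).
- silhouettes(camera, query): "region" (420x560 bool, what is visible of it) and "xy" ([column, row] in pixels, amid what is visible of it).
Readings, each from a call of its own:
- current_clock(): time.
- current_joint_pos(): joint angles.
- current_qvel(): joint speeds.
- current_joint_torque(): joint torques, N m.
- current_position(): TCP position.
- current_orientation(): TCP orientation.
- current_force(): force on the tool from outside, world axes, zero at the start.
- current_torque(): the same for the moment, N m.
- current_finger_gap(): finger opening in m.
- current_grip_force(): force on a finger pad.
Only numpy, scipy, OpenCV 4.12 (cv2) and the standard library are available. Lean on these libraries where they do the work, as an engineer would, in place of code of your own. Each camera call takes 0.05 s, during which the arm holds its last target. There are 200 camera calls.

## Working session

There is one attempt and no reset: what is moved stays moved. The work goes in short steps, each a Python script; the robot and the scene stay as the last script left them, time stands still between calls to the robot, and variables do not carry over. Pictures are saved under pics/ and viewed, at most 10 in all, crops included, and the job is handed in when it is done.

```bash
mkdir -p pics; ls; python3 - <<'E'
from bench import *
import cv2,numpy as np
for c in("top","side"):
    d=capture(c); cv2.imwrite(f"pics/{c}0.png",d["image"]); np.savez(f"{c}0.npz",**d)
    for q in("nest","carrier","clip","clip_bar","clip_foot","end_stop"):
        try: print(c,q,[(np.round(s["xy"]).tolist(),round(s["conf"],2)) for s in spot_in(c,q)])
        except Exception as e: print(c,q,e)
    print(d["intrinsics"],d["k1"],d["R"],d["t"])
print(current_clock(),current_orientation(),current_finger_gap())
E
```

```text
pics
top nest [([251.0, 206.0], 0.77), ([282.0, 160.0], 0.61)]
top carrier [([258.0, 220.0], 0.9), ([199.0, 278.0], 0.89), ([278.0, 284.0], 0.57)]
top clip [([234.0, 210.0], 0.81)]
top clip_bar [([231.0, 206.0], 0.78), ([252.0, 209.0], 0.46)]
top clip_foot [([237.0, 210.0], 0.88)]
top end_stop [([251.0, 210.0], 0.74), ([197.0, 202.0], 0.57)]
[[398.21583814   0.         280.85556326]
 [  0.         398.21583814 201.1133092 ]
 [  0.           0.           1.        ]] -0.030868276218823956 [[ 0.00787406 -0.99970969 -0.02277153]
 [-0.99822887 -0.00651547 -0.05913274]
 [ 0.05896721  0.02319681 -0.99799037]] [0.0536968  0.55813129 0.84112052]
side nest [([284.0, 262.0], 0.68)]
side carrier [([362.0, 346.0], 0.92), ([281.0, 258.0], 0.71), ([303.0, 243.0], 0.66), ([386.0, 260.0], 0.64)]
side clip [([280.0, 257.0], 0.71), ([307.0, 242.0], 0.65)]
side clip_bar [([281.0, 259.0], 0.57)]
side clip_foot [([283.0, 264.0], 0.71)]
side end_stop [([284.0, 261.0], 0.88)]
[[450.19978294   0.         273.69421317]
 [  0.         450.19978294 209.13769771]
 [  0.           0.           1.        ]] -0.09104413862767922 [[-0.93488453 -0.35433862 -0.02085819]
 [-0.19653976  0.56569145 -0.80085286]
 [ 0.2955724  -0.74460548 -0.59849781]] [0.56697202 0.13201028 0.69625646]
0.7 [ 9.90845660e-01  1.34999548e-01  8.97293359e-06 -1.25831430e-05] 0.08804284209988991
```

```bash
python3 - <<'E'
import cv2
a=cv2.imread("pics/top0.png")[130:330,130:390]
cv2.imwrite("pics/top0c.png",cv2.resize(a,None,fx=3,fy=3,interpolation=cv2.INTER_CUBIC))
E
```

```text
(no output)
```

View pics/top0c.png

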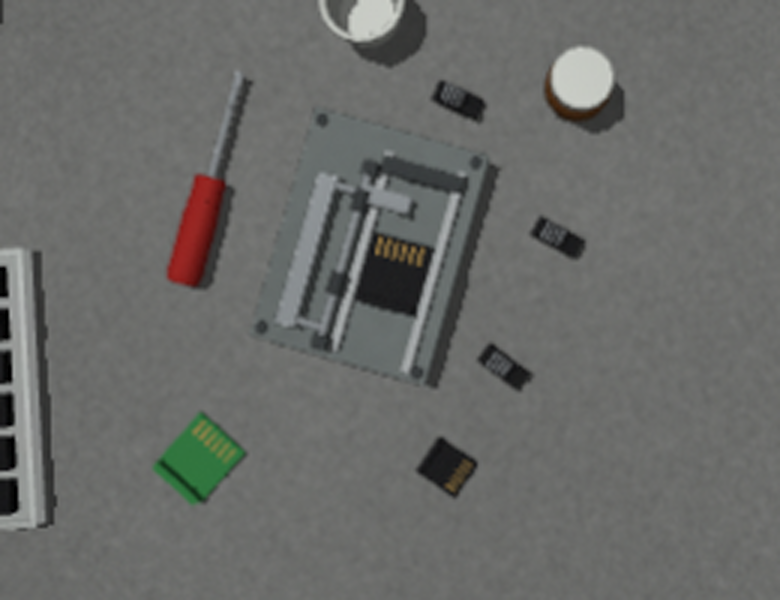

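View pics/side0.png

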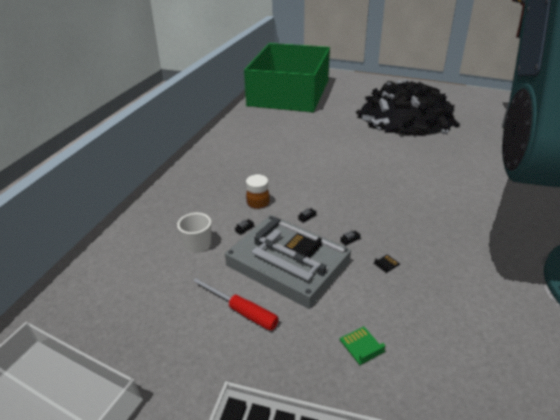

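The top picture shows the nest yawed by about -15°, with the carrier at about px (262,220) in its channel, wall towards the robot. The clip bar is to the left at about (232,213) and the end stop at (272,187). The small black plate (279,285) and the green one (197,282) are look-alikes. Next I fit the nest pose from depth.

```bash
cat > h.py <<'E'
import numpy as np,cv2
def cloud(d):
    h,w=d["range_z"].shape; u,v=np.meshgrid(np.arange(w),np.arange(h))
    p=np.stack([u,v],-1).reshape(-1,1,2).astype(float)
    n=cv2.undistortPoints(p,d["intrinsics"],np.array([float(d["k1"]),0,0,0])).reshape(h,w,2)
    z=d["range_z"][...,None]; c=np.concatenate([n*z,z],-1)
    return (c-d["t"])@d["R"]
def proj(d,X):
    return cv2.projectPoints(np.asarray(X,float),cv2.Rodrigues(d["R"])[0],d["t"],d["intrinsics"],np.array([float(d["k1"]),0,0,0]))[0][:,0]
def nest2w(pose,P):
    x,y,a=pose; P=np.atleast_2d(np.asarray(P,float)); c,s=np.cos(a),np.sin(a)
    return np.c_[x+c*P[:,0]-s*P[:,1],y+s*P[:,0]+c*P[:,1],P[:,2]]
E
cat > fit.py <<'E'
from h import *
from scipy.optimize import minimize
for c in("top","side"):
    d=dict(np.load(f"{c}0.npz")); W=cloud(d); Z=W[...,2]
    t=dict(np.load("top0.npz"))
    if c=="top":
        g=W[211,252]; 
    r=np.hypot(W[...,0]-g[0],W[...,1]-g[1]); ok=(d["range_z"]>0)&(r<.13)
    print(c,g,"table z",np.median(Z[(d["range_z"]>0)&(r>.12)&(r<.16)]),"deck",np.median(Z[ok&(Z>.022)&(Z<.036)]))
    m=ok&(Z>.018)&(Z<.055)
    n,l,st,_=cv2.connectedComponentsWithStats(m.astype(np.uint8)); k=l==1+np.argmax(st[1:,4])
    P=W[k][:,:2]
    (cx,cy),wh,ang=cv2.minAreaRect((P*1e3).astype(np.float32)); print(k.sum(),cx,cy,wh,ang)
    # soft area fit: rectangle best covering the mask (IoU) over raised/non-raised points
    A=W[ok][:,:2]; lab=k[ok]; 
    def cost(p):
        cs,sn=np.cos(p[2]),np.sin(p[2]); q=A-p[:2]; x=cs*q[:,0]+sn*q[:,1]; y=-sn*q[:,0]+cs*q[:,1]
        s=np.minimum(.085-abs(x+.02),.065-abs(y-.0225)); return np.mean((1/(1+np.exp(-s/.001))-lab)**2)
    best=None
    for a in(-.2,-.27,-.33):
        x0=np.array([cx,cy])/1e3-np.array([[np.cos(a),-np.sin(a)],[np.sin(a),np.cos(a)]])@[-.02,.0225]
        s=minimize(cost,[*x0,a],method="Nelder-Mead",options=dict(initial_simplex=np.array([[*x0,a],[x0[0]+.005,x0[1],a],[x0[0],x0[1]+.005,a],[*x0,a+.05]]),xatol=1e-5,fatol=1e-9))
        if best is None or s.fun<best.fun:best=s
    print("pose",best.x,best.fun); np.save(f"pose_{c}.npy",best.x)
d=dict(np.load("top0.npz")); pose=np.load("pose_top.npy")
im=cv2.resize(d["image"],None,fx=5,fy=5,interpolation=cv2.INTER_CUBIC)
def poly(P,col): 
    q=((proj(d,nest2w(pose,np.array(P)/1e3))+.5)*5-.5).round().astype(int); cv2.polylines(im,[q],True,col,1,cv2.LINE_AA)
def rect(x0,x1,y0,y1,z,col): poly([(x0,y0,z),(x1,y0,z),(x1,y1,z),(x0,y1,z)],col)
rect(-105,65,-42.5,87.5,30,(0,255,0)); rect(-90,20,56,70,44,(0,0,255)); rect(8,20,2,10,36,(255,0,0))
rect(-105,32,-23.5,23.5,36,(255,255,0)); rect(32,32,-23.5,23.5,42,(0,255,255))
cv2.imwrite("pics/fit.png",im[800:1300,1040:1480])
# carrier pixels in nest frame
W=cloud(d); a=pose[2]; q=W[...,:2]-pose[:2]; x=np.cos(a)*q[...,0]+np.sin(a)*q[...,1]; y=-np.sin(a)*q[...,0]+np.cos(a)*q[...,1]
g=d["image"].max(-1); k=(abs(y)<.015)&(x>-.1)&(x<.03)
for b in np.arange(-.1,.03,.004):
    s=k&(x>=b)&(x<b+.004); print(round(b*1e3),int(np.median(g[s])),round(np.median(W[...,2][s])*1e3,1),end=" | ")
E
python3 fit.py
```

```text
top [0.5355055  0.11845177 0.03095811] table z 4.942684197312694e-05 deck 0.02998854410073245
4859 534.0035400390625 117.54579162597656 (130.16348266601562, 170.19219970703125) 74.69599151611328
pose [ 0.54737967  0.0909534  -0.26958425] 0.0031791338239175525
side [0.5355055  0.11845177 0.03095811] table z -0.0013815123959817328 deck 0.028310143864405925
5803 536.9520263671875 117.33082580566406 (132.58306884765625, 171.7403106689453) 74.5073013305664
pose [ 0.55084245  0.08832209 -0.26655744] 0.03592687769393426
-100 108 29.4 | -96 108 28.9 | -92 109 29.9 | -88 110 30.1 | -84 111 29.7 | -80 110 30.1 | -76 110 29.5 | -72 111 29.8 | -68 109 30.1 | -64 109 29.8 | -60 40 47.7 | -56 30 46.1 | -52 31 35.3 | -48 31 35.1 | -44 32 35.2 | -40 31 34.9 | -36 32 34.4 | -32 31 34.6 | -28 32 34.9 | -24 85 35.0 | -20 96 34.5 | -16 96 34.5 | -12 65 33.7 | -8 107 30.1 | -4 109 29.7 | 0 109 29.3 | 4 108 30.1 | 8 109 31.0 | 12 110 31.8 | 16 111 32.4 | 20 111 30.1 | 24 109 29.6 | 28 109 29.7 |
```

View pics/fit.png

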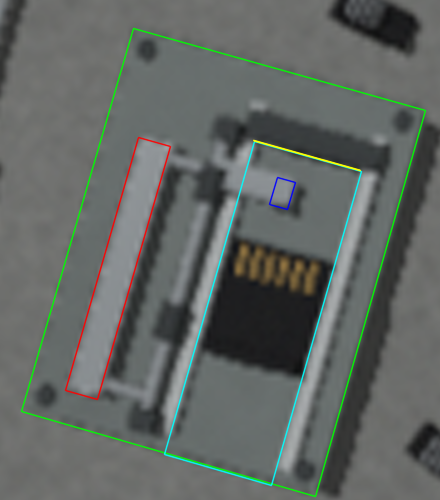

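The model overlay fits deck, bar and channel. The carrier's wall face is at nest x ≈ -60.5. Next: finger A goes over the bar, finger B behind the wall, then I press.

```bash
cat >> h.py <<'E'
pose=np.load("pose_top.npy")
YM=31.5
def quat(a): return [np.cos(a/2),np.sin(a/2),0,0]
def tcp(x,z,y=YM): return nest2w(pose,[[x/1e3,y/1e3,z/1e3]])[0].tolist()   # nest mm, z above table
def innest(p):
    a=pose[2]; q=np.asarray(p[:2])-pose[:2]; return np.round([1e3*(np.cos(a)*q[0]+np.sin(a)*q[1]),1e3*(-np.sin(a)*q[0]+np.cos(a)*q[1]),1e3*p[2]],2)
def fnest(f):
    a=pose[2]; return np.round([np.cos(a)*f[0]+np.sin(a)*f[1],-np.sin(a)*f[0]+np.cos(a)*f[1],f[2]],2)
E
python3 - <<'E'
from bench import *
from h import *
Q=quat(pose[2])
print(inverse_kinematics(tcp(-76.5,100),Q))
move_gripper(.0495); print(current_finger_gap(),current_clock())
move_ptp(tcp(-76.5,100),Q)
servo_line(tcp(-76.5,52),rate=.08)
sleep(.2); print(innest(current_position()),fnest(current_force()),current_clock())
print(servo_line(tcp(-76.5,40),rate=.015,contact_N=2.5)); sleep(.1)
print(innest(current_position()),fnest(current_force()),current_torque(),current_clock())
d=capture("side"); cv2.imwrite("pics/s1.png",cv2.resize(d["image"][150:330,180:400],None,fx=3.3,fy=3.3,interpolation=cv2.INTER_CUBIC))
E
```

```text
[ 1.48322343e-01  3.74069078e-01  1.85494932e+00 -4.44089210e-16
  9.12574257e-01  1.98870292e+00]
0.04937844334598264 1.4583
[-76.05  31.72  52.52] [-0.61  0.41  0.95] 5.2167
True
[-76.5   31.53  43.77] [1.   0.17 3.87] [ 0.08930401 -0.03564435  0.02898087] 5.8917
```

View pics/s1.png

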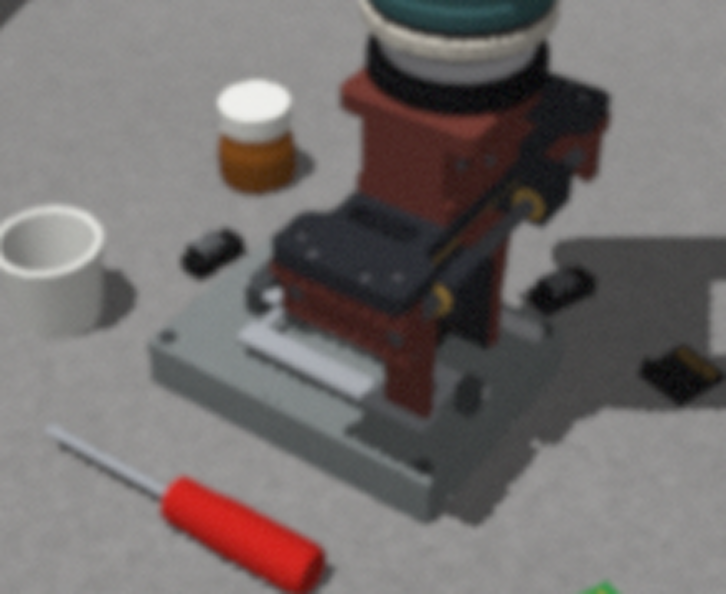

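The picture shows the front fingertip on the near end of the bar, at about (410,400) in the crop. Contact was at z 43.8, as expected. Next I press down.

```bash
python3 - <<'E'
from bench import *
from h import *
for z in (40,39,38.5):
    servo_line(tcp(-76.5,z),rate=.015); sleep(.15)
    print(z,innest(current_position()),fnest(current_force()),current_clock())
E
```

```text
40 [-76.46  31.56  40.25] [-0.58  0.02  7.25] 6.4833
39 [-76.42  31.51  39.32] [ 0.15 -0.57  7.52] 6.8833
38.5 [-76.44  31.49  38.85] [-0.76 -1.    7.72] 7.2833
```

```bash
python3 - <<'E'
from bench import *
from h import *
print(servo_line(tcp(-50,38.5),rate=.03,contact_N=9)); print(innest(current_position()),fnest(current_force()),current_clock())
print(servo_line(tcp(-22,38.5),rate=.02,contact_N=9)); print(innest(current_position()),fnest(current_force()),current_clock())
sleep(.2);print(innest(current_position()),fnest(current_force()),current_clock())
d=capture("top"); np.savez("top2.npz",**d)
cv2.imwrite("pics/t2.png",cv2.resize(d["image"][150:270,200:320],None,fx=4.5,fy=4.5,interpolation=cv2.INTER_CUBIC))
E
```

```text
False
[-52.39  31.33  38.31] [-4.76  1.44  8.07] 8.3167
True
[-28.7   31.28  38.07] [-2.09  1.13  8.6 ] 9.575
[-28.68  31.28  38.24] [-1.85 -0.44  7.76] 9.775
```

View pics/t2.png

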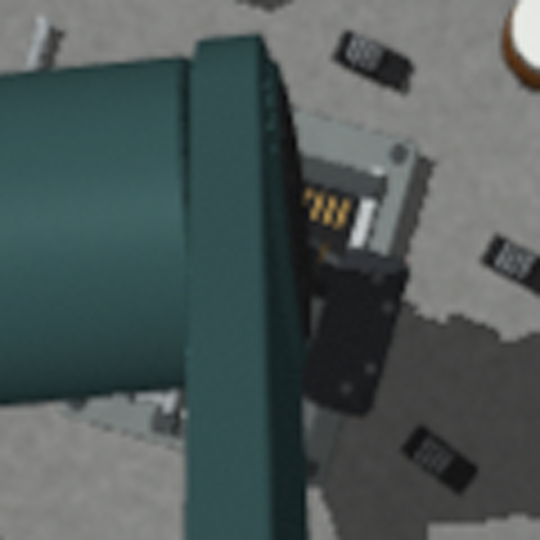

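The plate's gold contacts are right at the end-stop bar, at about (330,205) in the crop. Next I push a little more firmly to confirm it is home, then back off, release and look.

```bash
python3 - <<'E'
from bench import *
from h import *
def s(): print(innest(current_position()),fnest(current_force()),current_clock())
print(servo_line(tcp(-24,38.5),rate=.01,contact_N=14)); s()
sleep(.2); s()
servo_line(tcp(-32.5,38.5),rate=.02); sleep(.15); s()
servo_line(tcp(-32.5,50),rate=.03); s()
servo_line(tcp(-32.5,130),rate=.12)
goto_joints([-1.0,*current_joint_pos()[1:]]); s()
for c,b in(("top",(150,270,200,320)),):
    d=capture(c); np.savez("top3.npz",**d)
    cv2.imwrite("pics/t3.png",cv2.resize(d["image"][b[0]:b[1],b[2]:b[3]],None,fx=4.5,fy=4.5,interpolation=cv2.INTER_CUBIC))
W=cloud(d); a=pose[2]; q=W[...,:2]-pose[:2]; x=np.cos(a)*q[...,0]+np.sin(a)*q[...,1]; y=-np.sin(a)*q[...,0]+np.cos(a)*q[...,1]
g=d["image"].max(-1)
for lo,hi in((-.018,-.008),(-.005,.005),(.008,.018)):
    k=(y>lo)&(y<hi)
    print([(int(b),int(np.median(g[k&(x*1e3>=b)&(x*1e3<b+3)]))) for b in range(-30,-8,3)],[(int(b),int(np.median(g[k&(x*1e3>=b)&(x*1e3<b+3)]))) for b in range(21,42,3)])
E
```

```text
False
[-28.5   31.1   37.97] [-9.04  0.73  9.35] 10.4167
[-28.5   31.08  37.96] [-9.02  2.74  9.23] 10.6167
[-29.9   32.22  39.52] [ 4.15 -0.66  7.47] 11.3417
[-33.09  31.31  49.76] [-0.58 -0.49  0.43] 11.875
[ -57.72 -537.62  129.39] [ 0.11 -0.38  0.05] 14.7417
[(-30, 111), (-27, 111), (-24, 111), (-21, 80), (-18, 35), (-15, 31), (-12, 31), (-9, 31)] [(21, 106), (24, 95), (27, 78), (30, 35), (33, 54), (36, 62), (39, 63)]
[(-30, 109), (-27, 111), (-24, 111), (-21, 83), (-18, 36), (-15, 30), (-12, 32), (-9, 32)] [(21, 88), (24, 101), (27, 81), (30, 38), (33, 55), (36, 62), (39, 63)]
[(-30, 110), (-27, 110), (-24, 110), (-21, 109), (-18, 68), (-15, 32), (-12, 32), (-9, 31)] [(21, 104), (24, 80), (27, 78), (30, 37), (33, 55), (36, 61), (39, 63)]
```

View pics/t3.png

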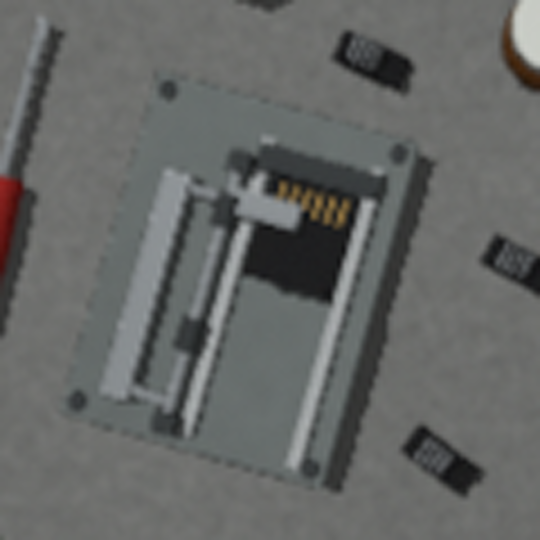

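The plate is at the stop with the clip's foot over it. I'll check the rear edge's yaw to subpixel accuracy.

```bash
python3 - <<'E'
from h import *
for f,r in(("top0",(-72,-55)),("top3",(-32,-10))):
    d=dict(np.load(f+".npz")); g=d["image"].max(-1).astype(np.float32)
    xs=np.arange(r[0],r[1],.25); out=[]
    for y in range(-18,19,3):
        p=proj(d,nest2w(pose,np.c_[xs,0*xs+y,0*xs+48]/1e3)).astype(np.float32)
        v=cv2.remap(g,p[:,0:1],p[:,1:2],cv2.INTER_LINEAR)[:,0]
        out.append((y,xs[np.argmax(v<70)]))
    print(f,out,np.polyfit(*np.array(out).T,1))
d=dict(np.load("top3.npz")); g=d["image"].max(-1).astype(np.float32)
# side edges of the plate: brightness across y at z=35
ys=np.arange(-26,26,2.)
for x in(-12,-6,0): 
    p=proj(d,nest2w(pose,np.c_[0*ys+x,ys,0*ys+35]/1e3)).astype(np.float32)
    print(x,[(int(a),int(b)) for a,b in zip(ys,cv2.remap(g,p[:,0:1],p[:,1:2],cv2.INTER_LINEAR)[:,0])])
E
```

```text
top0 [(-18, np.float64(-58.25)), (-15, np.float64(-57.75)), (-12, np.float64(-58.25)), (-9, np.float64(-59.0)), (-6, np.float64(-58.5)), (-3, np.float64(-58.75)), (0, np.float64(-59.25)), (3, np.float64(-58.5)), (6, np.float64(-59.0)), (9, np.float64(-58.5)), (12, np.float64(-58.75)), (15, np.float64(-58.5)), (18, np.float64(-58.5))] [-1.19047619e-02 -5.85769231e+01]
top3 [(-18, np.float64(-19.25)), (-15, np.float64(-18.75)), (-12, np.float64(-19.25)), (-9, np.float64(-19.25)), (-6, np.float64(-19.0)), (-3, np.float64(-19.75)), (0, np.float64(-19.25)), (3, np.float64(-18.0)), (6, np.float64(-17.25)), (9, np.float64(-17.25)), (12, np.float64(-17.0)), (15, np.float64(-16.75)), (18, np.float64(-17.25))] [  0.07738095 -18.30769231]
-12 [(-26, 154), (-24, 104), (-22, 47), (-20, 29), (-18, 29), (-16, 31), (-14, 31), (-12, 31), (-10, 31), (-8, 31), (-6, 31), (-4, 31), (-2, 31), (0, 30), (2, 30), (4, 31), (6, 32), (8, 32), (10, 31), (12, 32), (14, 31), (16, 32), (18, 32), (20, 43), (22, 93), (24, 143)]
-6 [(-26, 154), (-24, 108), (-22, 39), (-20, 30), (-18, 30), (-16, 30), (-14, 31), (-12, 31), (-10, 31), (-8, 31), (-6, 32), (-4, 31), (-2, 30), (0, 31), (2, 32), (4, 32), (6, 31), (8, 31), (10, 31), (12, 31), (14, 32), (16, 31), (18, 31), (20, 38), (22, 95), (24, 151)]
0 [(-26, 157), (-24, 114), (-22, 34), (-20, 32), (-18, 31), (-16, 32), (-14, 32), (-12, 31), (-10, 31), (-8, 31), (-6, 32), (-4, 31), (-2, 31), (0, 31), (2, 32), (4, 31), (6, 31), (8, 30), (10, 31), (12, 31), (14, 31), (16, 31), (18, 33), (20, 47), (22, 101), (24, 156)]
```

```bash
python3 - <<'E'
from bench import *
from h import *
d=capture("side"); t=dict(np.load("top3.npz")); 
a=cv2.resize(d["image"][210:300,220:355],None,fx=5.5,fy=5.5,interpolation=cv2.INTER_CUBIC)
# draw home-plate outlines: wall top z48 rear line, plate front z35
S=5.5
for X in ([(-18,-20,48),(-18,20,48),(-12,20,48),(-12,-20,48)],):
    q=((proj(d,nest2w(pose,np.array(X)/1e3))-[220,210]+.5)*S-.5).round().astype(int); cv2.polylines(a,[q],True,(0,0,255),1,cv2.LINE_AA)
cv2.imwrite("pics/s4.png",a); np.savez("side4.npz",**d)
g=t["image"].max(-1).astype(np.float32)
xs=np.arange(-32,-10,.25)
for y in range(-18,19,4):
    p=proj(t,nest2w(pose,np.c_[xs,0*xs+y,0*xs+48]/1e3)).astype(np.float32)
    v=cv2.remap(g,p[:,0:1],p[:,1:2],cv2.INTER_LINEAR)[:,0]; print(y,v[24:64:4].astype(int))
E
```

```text
-18 [111 111 111 111 106  97  83  65  49  39]
-14 [110 110 110 110 110 100  86  69  50  37]
-10 [111 111 110 110 102  93  78  61  47  39]
-6 [111 111 111 111 111 100  87  69  50  38]
-2 [111 112 112 112 101  90  72  52  40  35]
2 [111 111 110 110 110 104  95  78  58  46]
6 [111 110 110 110 109 109 105  99  83  63]
10 [110 110 110 110 110 110 109  98  83  63]
14 [108 108 109 110 110 110 109 107  91  73]
18 [ 92  91  94  96  99 101 103  92  78  62]
```

View pics/s4.png

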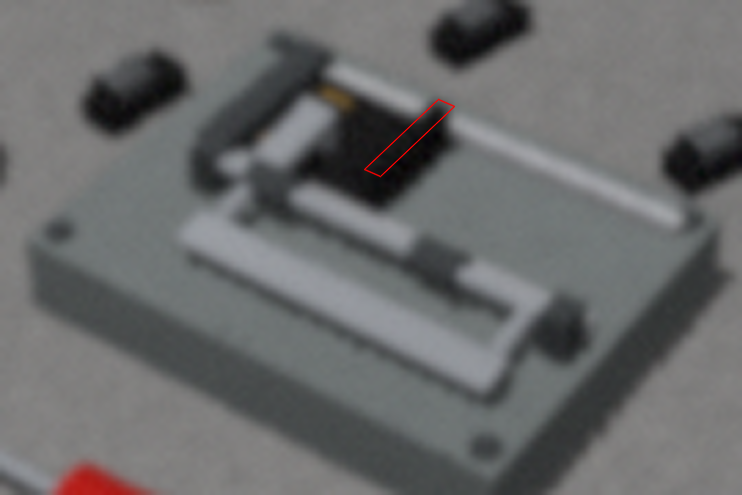

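```bash
python3 - <<'E'
from bench import *
from h import *
def rect(d,x0,x1,y0=-20,y1=20,z=35,s=4):
    ys,xs=np.mgrid[y0*s:y1*s+1,x0*s:x1*s+1]/s
    p=proj(d,nest2w(pose,np.c_[xs.ravel(),ys.ravel(),0*xs.ravel()+z]/1e3)).astype(np.float32).reshape(*xs.shape,2)
    return cv2.remap(d["image"],p,None,cv2.INTER_CUBIC).max(-1).astype(np.float32)
a=dict(np.load("top0.npz")); b=dict(np.load("top3.npz"))
def go(name,X0,X1,y0,y1,z,sh=42):
    A=rect(a,X0,X1,y0,y1,z); B=rect(b,X0+sh,X1+sh,y0,y1,z)
    A,B=[cv2.GaussianBlur(i,(0,0),4) for i in(A,B)]
    try:
        cc,w=cv2.findTransformECC(A,B,np.eye(2,3,dtype=np.float32),cv2.MOTION_EUCLIDEAN,(3,300,1e-7),None,1)
        yc,xc=(y1-y0)*2,(X1-X0)*2; m=w@[xc,yc,1]-[xc,yc]; print(name,round(cc,4),"shift x",sh+m[0]/4,"y",m[1]/4,"yaw",np.arctan2(w[1,0],w[0,0]))
    except cv2.error as e: print(name,e.err)
go("pads y<0",-30,-16,-18,0,35)
go("rear",-70,-54,-18,16,48)
# pad rows: per-y x-position of brightness centroid (front part), both images
for n,d,r in(("t0",a,(-32,-12)),("t3",b,(10,30))):
    I=rect(d,*r,-20,20,35); xs=np.arange(I.shape[1])/4+r[0]; o=[]
    for y in np.arange(-17,1,2.): 
        v=np.clip(I[int((y+20)*4)-2:int((y+20)*4)+3].mean(0)-45,0,None); o.append((y,round(float((v*xs).sum()/v.sum()),2),int(v.max())))
    print(n,o)
E
```

```text
pads y<0 0.9784 shift x 40.39358319155872 y -1.475482540205121 yaw -0.025504941
rear 0.9881 shift x 40.15592201799154 y -1.2787522375583649 yaw -0.09538298
t0 [(np.float64(-17.0), -17.96, 52), (np.float64(-15.0), -17.69, 76), (np.float64(-13.0), -17.36, 43), (np.float64(-11.0), -17.4, 54), (np.float64(-9.0), -17.53, 93), (np.float64(-7.0), -17.46, 49), (np.float64(-5.0), -17.15, 49), (np.float64(-3.0), -17.29, 97), (np.float64(-1.0), -17.03, 41)]
t3 [(np.float64(-17.0), 23.3, 95), (np.float64(-15.0), 22.06, 56), (np.float64(-13.0), 23.22, 44), (np.float64(-11.0), 23.18, 93), (np.float64(-9.0), 22.97, 52), (np.float64(-7.0), 23.44, 40), (np.float64(-5.0), 23.28, 95), (np.float64(-3.0), 23.34, 56), (np.float64(-1.0), 25.03, 35)]
```

The plate may be yawed a little, with its -y front corner not quite at the stop. There is time to mend this: I press the clip again and push off-centre at y -8, more firmly.

```bash
python3 - <<'E'
from bench import *
from h import *
def s(n): print(n,innest(current_position()),fnest(current_force()),round(current_clock(),2))
Q=quat(pose[2]); Y=27.5
move_gripper(.0575)
move_ptp(tcp(-38,75,Y),Q)
servo_line(tcp(-38,49,Y),rate=.06); s("hover")
servo_line(tcp(-38,38.5,Y),rate=.02); sleep(.1); s("pressed")
print(servo_line(tcp(-21,38.5,Y),rate=.02,contact_N=16)); s("push"); sleep(.2); s("held")
servo_line(tcp(-36,38.5,Y),rate=.04); sleep(.1); s("back")
servo_line(tcp(-36,50,Y),rate=.03); servo_line(tcp(-36,130,Y),rate=.15)
goto_joints([-1.0,*current_joint_pos()[1:]]); s("away")
d=capture("top"); np.savez("top5.npz",**d); s("")
g=d["image"].max(-1).astype(np.float32); xs=np.arange(-32,-10,.25); out=[]
for y in range(-18,19,3):
    p=proj(d,nest2w(pose,np.c_[xs,0*xs+y,0*xs+48]/1e3)).astype(np.float32)
    v=cv2.remap(g,p[:,0:1],p[:,1:2],cv2.INTER_LINEAR)[:,0]; out.append((y,float(xs[np.argmax(v<70)])))
print(out,np.polyfit(*np.array(out).T,1))
cv2.imwrite("pics/t5.png",cv2.resize(d["image"][150:270,200:320],None,fx=4.5,fy=4.5,interpolation=cv2.INTER_CUBIC))
E
```

```text
hover [-38.26  27.36  48.56] [ 0.53 -0.28  0.58] 17.85
pressed [-37.63  27.54  39.06] [-1.9  -1.53  7.7 ] 18.62
True
push [-28.47  27.31  38.27] [-2.31  0.9   8.37] 19.37
held [-28.49  27.31  38.39] [-2.93  0.24  7.96] 19.57
back [-33.2   28.77  39.72] [2.68 0.58 6.62] 20.0
away [ -61.45 -534.2   129.38] [-0.66  0.15 -1.32] 23.24
 [ -61.38 -534.19  129.42] [-0.36  0.61  0.51] 23.29
[(-18, -18.25), (-15, -18.5), (-12, -19.0), (-9, -18.25), (-6, -18.75), (-3, -19.0), (0, -18.5), (3, -18.0), (6, -17.25), (9, -17.25), (12, -17.0), (15, -16.75), (18, -17.25)] [  0.05448718 -17.98076923]
```

View pics/t5.png

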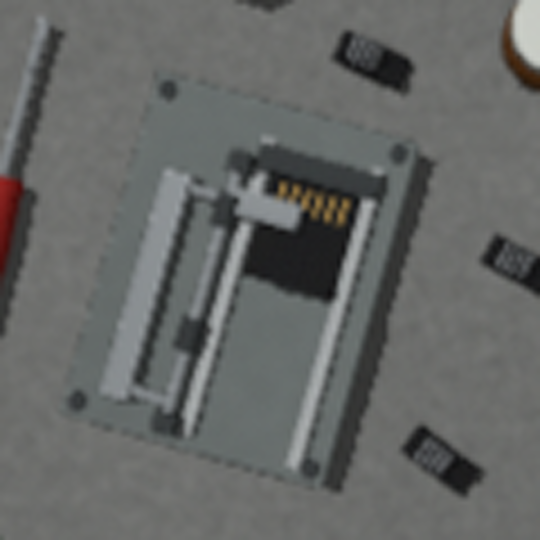

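The wall stopped the finger at the same x (-28.5) at y -8 as at y 0, so the plate sits flush against the stop, with the foot on it and the arm clear.

```bash
python3 -c "
from bench import *
print(close_job())"
```

```text
the job is handed in; nothing more can be done
None
```

The carrier plate is in its channel against the end stop with the clip's foot resting on it. The arm is clear, and I handed the job in at about 23 s. After the first push the pictures hinted at a slight yaw, so I pressed the clip again and gave the plate a second push; a small apparent yaw remained in the last picture, but both pushes stopped at the same depth.

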